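Seat the keyed hub on the turntable spindle

TASK

Fit the flanged steel hub from the bench, flange down, over the upright spindle of the turntable drive: turn it on the spindle under light pressure until its tab drops into the keyway and the flange sits down flat on the spindle's shoulder, then let go. Do not force it down while the tab is still on the end of the spindle, and leave everything else on the bench where it is.

Things in the scene. Friction and masses are not known exactly. Their poses are not given: they have to be found in the camera images.
- hub: Keyed hub, bare steel, 0.45 to 0.75 kg, lying flange down. Flange 80 mm across, 10 mm thick; above it a round collar 54 mm across from 10 to 40 mm height (grip it there). Bore 37.6 mm across right through, mouth flared to 44 mm in the bottom 4.5 mm. Origin: on the axis at the flange's underside; z up the axis, +x from the axis towards the tab. It starts with the tab within 1.2 rad of world -x.
- tab (a point): On the hub: middle of the lower face of its single tab, 15.5 mm from the axis along the hub's +x, 28 mm above the flange's underside. The tab is 8 mm wide, stands inward from the bore wall to 12 mm from the axis, and fills the bore's top 12 mm (28 to 40 mm height). Axes as the hub's.
- drive: Turntable drive bolted to the bench: base plate 200 x 150 x 12 mm, grey gearbox 120 x 116 mm, top at 87 mm; bearing cover 100 mm across up to 95 mm (screw heads 99 mm); finned motor 85 mm across reaching 182 mm out along +x, top at 95 mm. Origin: on the spindle's axis at bench level; z up, +x towards the motor, -x its front.
- seat (a point): On the spindle's axis at the top of its shoulder (60 mm across), 107 mm above the bench. The hub's origin comes here when home. Axes are the drive's (they do not turn with the spindle). Above it the spindle is 36 mm in diameter for 40 mm: 0.8 mm play all round in the hub's bore. The gearbox holds the spindle still against hand forces.
- spindle_end (a point): On the spindle's axis at its flat upper end, 40 mm above the shoulder; a 16 mm threaded nose goes 18 mm further up. A keyway 9.6 mm wide (tab: 0.8 mm play each side), 7.7 mm deep, runs 20 mm down the side from this end. It points to the drive's -x, up to 0.85 rad to either side: its angle is not measured. With the tab resting on this end the hub is 12 mm short of home.
- star_nut: Black five-lobed hand nut with a steel foot, 56 mm across and 30 mm high, loose on the bench; origin at the centre of its underside. Not used, leave it. Hub and nut lie one on each side of the drive, either way round.
- spacer: Plain steel spacer ring without flange or tab, 54 mm across, 37.6 mm bore, 18 mm high, loose on the bench in front of the drive; origin at the centre of its underside. Not used, leave it.
- tub: Open white plastic tub, 110 mm across and 100 mm high, loose on the bench; origin at the centre of its underside. Leave it.
- resin_pot: Amber jar with a white lid, 68 mm across and 85 mm high, loose on the bench; origin at the centre of its underside. Leave it.

How it is judged (in metres and radians):
At the end, for the whole second after the job is handed in: The hub is home and let go: its origin lies within 3 mm of the shoulder's height (possible only with the tab in the keyway) and within 4 mm of the spindle's axis, it stands level (within 0.06 rad) with the flange down, and it is at rest (z of hub in the frame of seat between -0.003 and 0.003 m and horizontal distance between hub and seat below 0.004 m and angle between hub's own z axis and vertical below 0.06 rad and linear speed of hub below 0.01 m/s); the robot touches nothing.
It fails at once if the hub is forced: more than 40 N between the hub and the drive while the hub is still more than 5 mm above its seat (contact force between hub and drive above 40 N and z of hub in the frame of seat above 0.005 m).
It fails at once if the star nut, the spacer, the tub or the resin pot is moved by more than 20 mm (distance of any of star_nut, spacer, tub, resin_pot from where it was at the start of the episode above 0.02 m).
It also fails if it takes over 67 s, if anything falls off the work surface, if the arm or the gripper's body presses on something with over 40 N, if the wrist force passes 120 N, or if a joint passes its speed limit or range.

ROBOT

A 6-joint arm with a two-finger parallel gripper is mounted at the origin on the work surface. World frame = base frame: x ahead of the robot, y to its left, z up, the work surface at z = 0. Lengths are in mm, angles in rad, forces in N, time in s.
With the tool pointing down it reaches from about 350 to 775 mm from the base axis. Payload 7.3 kg.
Tool frame: the origin (TCP) lies at the very end of the fingers, on their centre line; the grasp point (between the pads) lies 19 mm behind it (bot.grip_point_offset is the distance from the TCP to the grasp point, in mm); z points along the fingers, y is the line along which they close (so a half turn about z gives the same grasp; the last joint's range is limited). The gripper opens to 92 mm and grips with 3 to 60 N. Pads are 19 mm wide; open, the fingers measure 130 mm over their backs; the gripper's body (75 mm by 190 mm) begins 47 mm behind the grasp point.
Start: joints at [-0.146, 0.342, 1.524, -0, 1.275, -0.146], TCP at [525.019, 0.019, 226.741] pointing down, gripper open.
Joint ranges: [-2.53, 2.53], [-0.77, 2.02], [0.04, 2.7], [-1, 4.14], [0.28, 2.66], [-3.11, 3.11]. Speed limits (rad/s): [2.57, 2.57, 3.14, 3.14, 3.14, 3.14].

INTERFACE

Orientations are given as [roll, pitch, yaw] about the fixed x, y, z axes, in that order (R = Rz(yaw) Ry(pitch) Rx(roll)).
In Python, from plant import bot gives the robot as it stands. The module is installed in compiled form; this text tells all that it offers.
- The arm moves only by the shell command python3 -m jog 'ROWS' [OPENING]. ROWS is JSON, a list of rows, each a list of 6 numbers: the shift along the tool's x, y, z in mm, then the turn, a rotation vector about the tool's x, y, z in rad. In form: [[dx, dy, dz, rx, ry, rz], ...]. A call has 1 to 12 rows; each row shifts and turns the commanded pose from where the row before left it, along the tool's axes as they then stand; what a row does not reach is not made up. A row lasts 1/10 s, in which the tool goes at most 50 mm and 8.59 degrees, less where a joint would pass 70% of its speed; a pose out of reach is approached as far as the arm can. A call with a gripper value outside its range is refused whole. OPENING is the opening in per cent of the stroke, from 0 (shut) to 100 (fully open), set as the call begins (- or left out, the last holds). The fingers move at their own pace and stop on an object; the grip force is fixed at half the most. Time passes only in rows, so rows that do not move let the fingers close. It gives the time, the measured TCP pose, the force, the opening and the grip force at its end, in the units of the state.
- bot.get_obs(): the state, without advancing time (a new reading comes with each control period).
- bot.capture(name): name is "scene" or "side" or "wrist"; returns the picture (480x640x3 uint8, red, green, blue); there is no depth.
- bot.camera_model(name): a dict with "fx", "fy", "cx", "cy" (pixels), "position" and "orientation" of the camera in the world; the wrist camera has in their place "T_tool_cam" (4x4, takes a point from camera to tool coordinates, whose origin is the TCP and whose axes are the flange's). Camera axes: x right, y down, z forward; pixel columns grow to the right and rows downward; lengths in mm; the calibration is good to about 2 mm. A picture is of the moment at which its call begins: read the wrist's pose just before it. camera_model takes no time and is no camera call.
- bot.close_job(): hands the job in; it is judged then, once.
Trained networks look in the newest picture that a camera, given by its name, has taken for a name from the list of things; names that differ only in an ending like _2 or _b are one class to them, and where a whole thing is asked for, a point or a joint stands for the part that bears it (a point fixed in the world has none). Each returns a list of dicts, best first, with "p" (0 to 1); they miss things now and then, are a little off and sometimes report something else, mostly with a low value. They report only what shows in the picture. A call takes as long as a camera call.
- bot.outline_of(target, camera): "mask" (480x640 bool, what is visible of it) and "pixel" ([column, row] in pixels, amid what is visible of it).
The state is a dict: "time": time; "joint_positions": joint angles; "dq": joint speeds; "tau": joint torques, N m; "tool_pos": TCP position; "tcp_rot": TCP orientation; "contact_force": force on the tool from outside, world axes, zero at the start; "moment": the same for the moment, N m; "grip_width": finger opening in mm; "finger_force": force on a finger pad.
Only numpy, scipy, OpenCV 4.12 (cv2) and the standard library are available. Lean on these libraries where they do the work, as an engineer would, in place of code of your own. Each camera call takes 0.05 s, during which the arm holds its last target. There are 200 camera calls.

## Working session

There is one attempt and no reset: what is moved stays moved. The work goes in short steps, Python scripts to look and compute and a shell command to move; the robot and the scene stay as the last step left them, time stands still between calls to the robot, and variables do not carry over. Pictures are saved under pics/ and viewed, at most 10 in all, crops included, and the job is handed in when it is done.

```bash
mkdir -p pics; cat > h.py <<'E'
import numpy as np, cv2
from plant import bot
from scipy.spatial.transform import Rotation as R
def cam(name, obs=None):
    m=bot.camera_model(name); K=np.array([[m['fx'],0,m['cx']],[0,m['fy'],m['cy']],[0,0,1.]])
    if 'T_tool_cam' in m:
        o=obs or bot.get_obs(); T=np.eye(4); T[:3,:3]=R.from_euler('xyz',o['tcp_rot']).as_matrix(); T[:3,3]=o['tool_pos']
        T=T@np.array(m['T_tool_cam']); return K,T[:3,:3],T[:3,3]
    q=np.array(m['orientation'],float)
    Rm=q if q.shape==(3,3) else (R.from_euler('xyz',q) if q.size==3 else R.from_quat(q)).as_matrix()
    return K,Rm,np.array(m['position'],float)
def ray(c,px):
    K,Rm,p=c; d=Rm@np.linalg.inv(K)@np.array([px[0],px[1],1.]); return p,d/np.linalg.norm(d)
def atz(c,px,z):
    p,d=ray(c,px); return p+d*(z-p[2])/d[2]
def proj(c,P):
    K,Rm,p=c; q=K@(Rm.T@(np.array(P,float)-p)); return q[:2]/q[2]
def tri(rays):
    A=sum(np.eye(3)-np.outer(d,d) for p,d in rays); b=sum((np.eye(3)-np.outer(d,d))@p for p,d in rays)
    return np.linalg.solve(A,b)
def shot(name,f=None):
    o=bot.get_obs(); c=cam(name,o); im=bot.capture(name)
    if f: cv2.imwrite('pics/'+f,im[:,:,::-1])
    return c,im
E
python3 - <<'E'
from h import *
np.set_printoptions(precision=1,suppress=True)
print(bot.camera_model('scene'),bot.camera_model('wrist'))
ims=[]
for n in ['scene','side','wrist']:
    c,im=shot(n); ims.append(im)
    print(n,c[2])
    for t in ['hub','drive','star_nut','spacer','tub','resin_pot']:
        r=bot.outline_of(t,n)
        for k in r[:1]:
            print(t,round(k['p'],2),k['pixel'],k['mask'].sum(), atz(c,k['pixel'],20))
a=np.hstack([ims[0],ims[1]]); cv2.imwrite('pics/a.png',cv2.resize(np.vstack([a,np.hstack([ims[2],ims[2]*0])]),(800,600))[:,:,::-1])
print(bot.get_obs())
E
```

```text
{'fx': 509.2225712141221, 'fy': 509.2225712141221, 'cx': 313.87826366235424, 'cy': 247.25537415816245, 'position': array([1261.3,  558.2,  825.9]), 'orientation': array([-2.2, -0. ,  2.2])} {'fx': 346.20965546880586, 'fy': 346.20965546880586, 'cx': 317.0129150673157, 'cy': 240.04802111406644, 'T_tool_cam': array([[   0. ,   -1. ,   -0.3,   73.6],
       [   1. ,    0. ,   -0. ,    0. ],
       [   0. ,   -0.3,    1. , -157.5],
       [   0. ,    0. ,    0. ,    1. ]])}
scene [1261.3  558.2  825.9]
hub 0.7 [241.8, 226.1] 605 [ 481.9 -280.4   20. ]
drive 0.79 [295.5, 289.2] 6192 [589.9  -5.5  20. ]
star_nut 0.88 [416.1, 318.6] 399 [503.8 263.2  20. ]
spacer 0.68 [331.4, 244.4] 161 [400.3 -39.   20. ]
tub 0.7 [396.2, 374.5] 3726 [661.4 304.5  20. ]
resin_pot 0.8 [183.2, 249.0] 1035 [ 646.5 -329.7   20. ]
side [327.1 671.6 571.3]
hub 0.67 [383.3, 219.1] 632 [ 485.8 -273.3   20. ]
drive 0.82 [307.5, 264.1] 8687 [598.1 -32.6  20. ]
star_nut 0.93 [292.1, 385.0] 796 [511.1 267.5  20. ]
spacer 0.98 [397.7, 280.7] 503 [405.9 -39.5  20. ]
tub 0.73 [162.8, 359.9] 6007 [727.4 290.1  20. ]
resin_pot 0.85 [320.5, 193.5] 840 [ 679.9 -354.    20. ]
wrist [525.   73.7 384.3]
drive 0.78 [387.8, 222.2] 37151 [601.2 -10.7  20. ]
star_nut 0.66 [386.9, 220.1] 36881 [600.1  -8.4  20. ]
spacer 0.75 [207.0, 256.3] 1299 [402.8 -49.6  20. ]
resin_pot 0.74 [454.0, 468.4] 178 [ 709.9 -351.2   20. ]
{'time': 1.05, 'joint_positions': array([-0.1,  0.3,  1.5,  0. ,  1.3, -0.1]), 'dq': array([-0.,  0., -0., -0., -0.,  0.]), 'tau': array([ -0. , -43.1, -24.4,   0.1,   0. ,  -0. ]), 'tool_pos': array([525. ,   0. , 226.8]), 'tcp_rot': array([3.1, 0. , 1.6]), 'contact_force': array([ 0.1, -0.2,  0. ]), 'moment': array([-0.,  0., -0.]), 'finger_force': 0.0, 'grip_width': 91.57349878635503}
```

View pics/a.png

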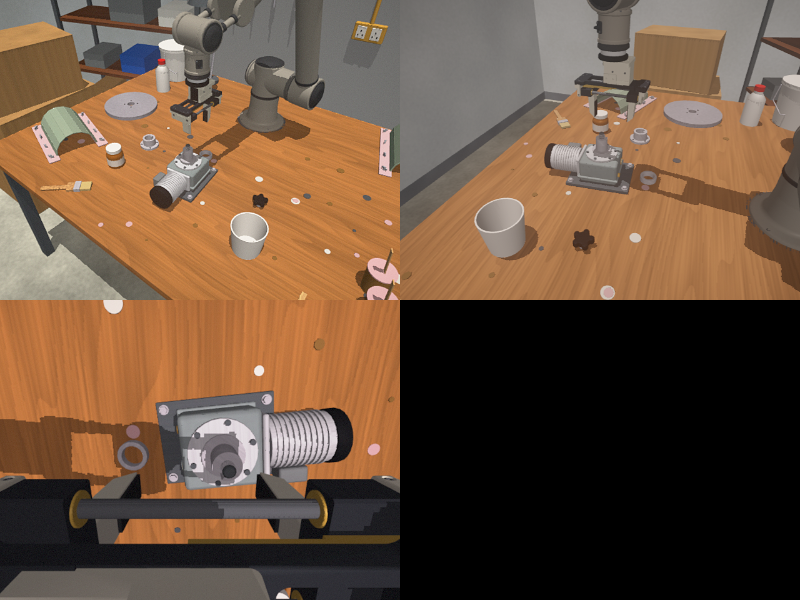

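The hub lies at about (482,-277), the drive is in the middle, the star nut is on the left, and the spacer is in front of the drive. I'll move the wrist camera over the hub.

```bash
python3 -m jog '[[-37,-7,0,0,0,0],[-37,-7,0,0,0,0],[-37,-7,0,0,0,0],[-37,-7,0,0,0,0],[-37,-7,0,0,0,0],[-37,-8,0,0,0,0],[0,0,0,0,0,0],[0,0,0,0,0,0]]'
python3 - <<'E'
from h import *
np.set_printoptions(precision=1,suppress=True)
c,im=shot('wrist','b1.png'); r=bot.outline_of('hub','wrist')
for k in r: print(k['p'],k['pixel'],k['mask'].sum(),atz(c,k['pixel'],20)); 
u,v=map(int,r[0]['pixel']); s=im[max(v-90,0):v+90,max(u-90,0):u+90]
cv2.imwrite('pics/b.png',np.hstack([im,cv2.resize(im,(160,480))*0])[:,:640,::-1])
cv2.imwrite('pics/bc.png',cv2.resize(s,None,fx=3,fy=3,interpolation=cv2.INTER_CUBIC)[:,:,::-1]); print(u,v,c[2])
E
```

```text
time: 1.85
tool_pos: [481.8, -222.4, 226.6]
tcp_rot: [-3.142, -0.001, 1.569]
contact_force: [0.8, 0.6, -0.4]
grip_width: 91.8
finger_force: 0.0
0.68 [325.0, 259.3] 3210 [ 490.4 -275.2   20. ]
325 259 [ 481.9 -148.9  384.1]
```

View pics/bc.png

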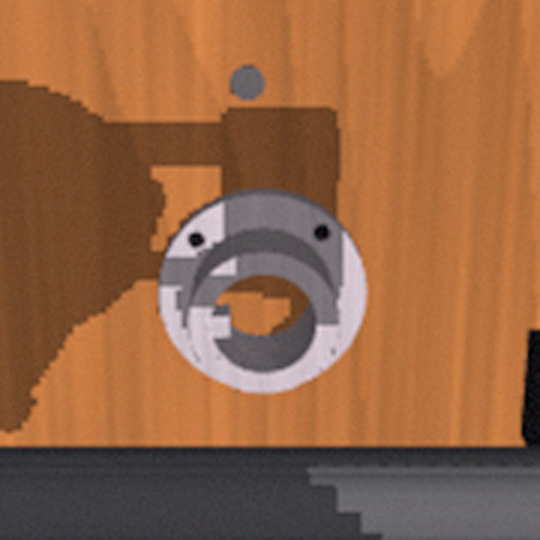

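The picture shows the hub with its tab on the left, towards world -x, at crop (222,326). The bore's top circle is centred near crop (265,323), and the flange top circle near (263,291) with radius 104.

```bash
python3 - <<'E'
from h import *
np.set_printoptions(precision=1,suppress=True)
c=cam('wrist'); f=lambda x,y:(x/3+235,y/3+169)
print('flange',atz(c,f(263,291),10),'bore',atz(c,f(265,323),40),'tab',atz(c,f(222,326),40), 'r',atz(c,f(367,291),10),atz(c,f(318,323),40))
E
python3 -m jog '[[20,0,0,0,0,0],[20,0,0,0,0,0],[20,0,20,0,0,0],[0,0,30,0,0,0],[0,0,30,0,0,0],[0,0,0,0,0,0],[0,0,0,0,0,0]]'
python3 - <<'E'
from h import *
np.set_printoptions(precision=1,suppress=True)
c,im=shot('wrist','c1.png'); r=bot.outline_of('hub','wrist')
for k in r: print(k['p'],k['pixel'],k['mask'].sum(),atz(c,k['pixel'],20)); 
u,v=map(int,proj(c,[484,-274,20])); u0,v0=u-100,max(v-100,0); s=im[v0:v+100,u0:u+100]; print(u0,v0,s.shape)
cv2.imwrite('pics/cc.png',cv2.resize(s,None,fx=3,fy=3,interpolation=cv2.INTER_CUBIC)[:,:,::-1])
E
```

```text
flange [ 488.6 -285.5   10. ] bore [ 488.9 -286.6   40. ] tab [ 473.6 -287.7   40. ] r [ 528.4 -285.5   10. ] [ 507.7 -286.5   40. ]
time: 2.65
tool_pos: [482.4, -161.1, 147.3]
tcp_rot: [-3.142, -0.0, 1.572]
contact_force: [-0.6, -0.7, 0.7]
grip_width: 91.9
finger_force: 0.0
0.66 [326.1, 366.6] 2191 [ 491.2 -294.9   20. ]
218 247 (200, 200, 3)
```

View pics/cc.png

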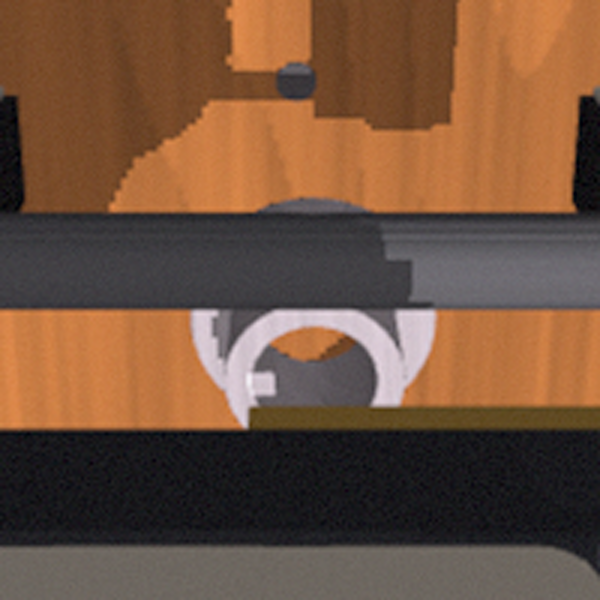

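The second view shows the collar top circle at crop (315,390), partly behind the gripper bar, with the tab at its left at (262,383).

```bash
python3 - <<'E'
from h import *
np.set_printoptions(precision=1,suppress=True)
o1=dict(tool_pos=[481.8,-222.4,226.6],tcp_rot=[-3.142,-.001,1.569])
c1=cam('wrist',o1);c2=cam('wrist')
g=lambda x,y:(x/3+218,y/3+247); f=lambda x,y:(x/3+235,y/3+169)
print('bore',tri([ray(c1,f(265,323)),ray(c2,g(315,390))]),'tab',tri([ray(c1,f(222,326)),ray(c2,g(262,383))]))
print(atz(c2,g(315,390),40),atz(c2,g(262,383),40))
# refine with edges: scene/side outlines
for n in ['scene','side']:
    c,im=shot(n); r=bot.outline_of('hub',n); print(n,r[0]['pixel'],atz(c,r[0]['pixel'],18))
print(bot.get_obs()['joint_positions'])
E
```

```text
bore [ 488.3 -281.8   54.8] tab [ 473.2 -286.8   45.2]
[ 488.8 -293.2   40. ] [ 472.9 -290.8   40. ]
scene [240.4, 225.3] [ 479.5 -288.1   18. ]
side [384.2, 215.5] [ 488.1 -295.4   18. ]
[-0.5  0.4  1.7  0.   1.1 -0.5]
```

```bash
python3 -m jog '[[-30,3,-5,0,0,0],[-30,3,-5,0,0,0],[-30,0,-5,0,0,0],[-15,0,-5,0,0,0],[0,0,0,0,0,0],[0,0,0,0,0,0]]'
python3 - <<'E'
from h import *
np.set_printoptions(precision=1,suppress=True)
c,im=shot('wrist','d1.png')
u,v=map(int,proj(c,[488,-289,20])); u0,v0=u-70,max(v-70,0); s=im[v0:v+70,u0:u+70]; print(u0,v0,s.shape)
cv2.imwrite('pics/dc.png',cv2.resize(s,None,fx=4,fy=4,interpolation=cv2.INTER_CUBIC)[:,:,::-1])
E
```

```text
time: 3.55
tool_pos: [487.8, -266.2, 166.7]
tcp_rot: [-3.141, -0.001, 1.57]
contact_force: [-0.5, -0.1, -0.2]
grip_width: 91.4
finger_force: 0.0
247 179 (140, 140, 3)
```

View pics/dc.png

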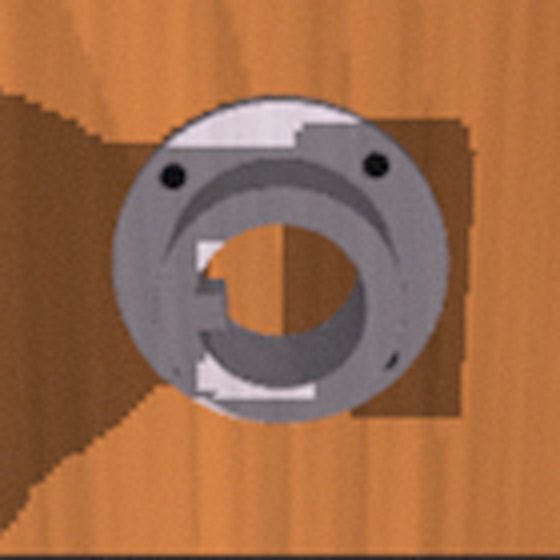

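Clear view from above: the flange circle is at crop (280.5,259), the collar top bore at (283,305), and the tab at (210,306). The tab points almost exactly to -x.

```bash
python3 - <<'E'
from h import *
np.set_printoptions(precision=1,suppress=True)
o1=dict(tool_pos=[481.8,-222.4,226.6],tcp_rot=[-3.142,-.001,1.569])
c1=cam('wrist',o1);c2=cam('wrist')
g=lambda x,y:(x/4+247,y/4+179); f=lambda x,y:(x/3+235,y/3+169)
print('tri bore',tri([ray(c1,f(265,323)),ray(c2,g(283,305))]),'fl',tri([ray(c1,f(263,291)),ray(c2,g(280.5,259))]))
print('bore',atz(c2,g(283,305),40),'fl',atz(c2,g(280.5,259),10),'tab',atz(c2,g(212,306),40), 'holes',atz(c2,g(173,176),10),atz(c2,g(376,164),10))
E
```

```text
tri bore [ 488.2 -283.7   50.2] fl [ 487.8 -280.6   26.7]
bore [ 488.3 -287.1   40. ] fl [ 487.7 -285.6   10. ] tab [ 472.9 -287.3   40. ] holes [ 462.7 -265.5   10. ] [ 509.9 -262.6   10. ]
```

```bash
python3 -m jog '[[-10,0,20,0,0,0],[-10,0,30,0,0,0],[0,0,40,0,0,0],[0,0,30,0,0,0],[0,0,20,0,0,0],[0,0,12,0,0,0],[0,0,0,0,0,0],[0,0,0,0,0,0]]'
python3 -m jog '[[0,0,0,0,0,0],[0,0,0,0,0,0],[0,0,0,0,0,0],[0,0,0,0,0,0],[0,0,0,0,0,0],[0,0,0,0,0,0],[0,0,0,0,0,0],[0,0,0,0,0,0],[0,0,0,0,0,0],[0,0,0,0,0,0]]' 50
```

```text
time: 4.4
tool_pos: [488.6, -286.7, 15.5]
tcp_rot: [3.141, 0.001, 1.572]
contact_force: [-0.1, 0.5, 0.7]
grip_width: 91.8
finger_force: 0.0
time: 5.4
tool_pos: [487.9, -287.0, 14.9]
tcp_rot: [-3.141, 0.0, 1.571]
contact_force: [-2.7, -0.4, 4.6]
grip_width: 53.6
finger_force: 30.0
```

```bash
python3 -m jog '[[0,0,-10,0,0,0],[0,0,-30,0,0,0],[0,0,-45,0,0,0],[0,0,-45,0,0,0],[0,0,-40,0,0,0],[20,0,-40,0,0,0],[40,8,-40,0,0,0],[40,8,0,0,0,0],[40,8,0,0,0,0],[40,8,0,0,0,0],[37,0,0,0,0,0],[0,0,0,0,0,0]]'
python3 -m jog '[[0,0,0,0,0,0],[0,0,0,0,0,0]]'
python3 - <<'E'
from h import *
np.set_printoptions(precision=1,suppress=True)
o=bot.get_obs(); print(o['joint_positions'],o['grip_width'])
c,im=shot('wrist','e1.png')
u,v=map(int,proj(c,[556,-17,150])); u0,v0=max(u-80,0),max(v-70,0); s=im[v0:v0+140,u0:u0+160]; print(u,v,u0,v0,s.shape)
S=cv2.resize(s,None,fx=4,fy=4,interpolation=cv2.INTER_CUBIC); 
cv2.imwrite('pics/ec.png',S[:,:,::-1])
E
```

```text
time: 6.6
tool_pos: [518.2, -70.1, 259.1]
tcp_rot: [-3.139, -0.003, 1.576]
contact_force: [-0.2, 0.3, -6.2]
grip_width: 53.6
finger_force: 30.0
time: 6.8
tool_pos: [518.8, -75.5, 259.4]
tcp_rot: [-3.141, 0.0, 1.57]
contact_force: [0.3, -1.1, -6.5]
grip_width: 53.2
finger_force: 30.0
[-0.3  0.3  1.5 -0.   1.4 -0.3] 53.21339281691713
366 161 286 91 (140, 160, 3)
```

View pics/ec.png

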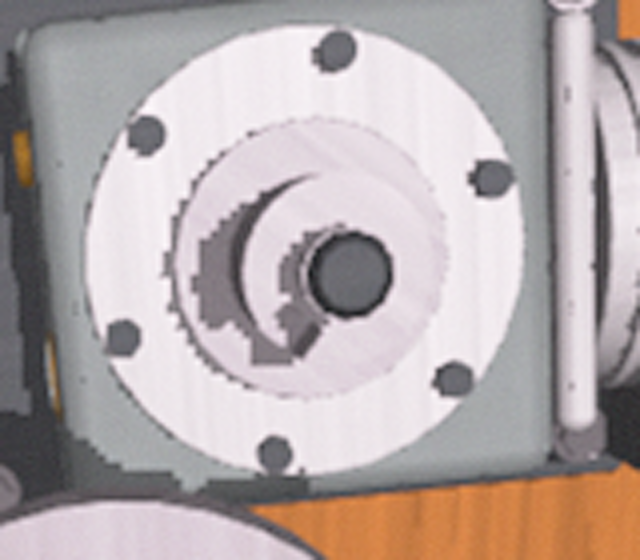

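The spindle end circle is about (333,263) in the crop, with the nose top at (350,272). A dark notch appears near (305,335), towards lower left. I'll enlarge it.

```bash
python3 - <<'E'
from h import *
im=cv2.imread('pics/e1.png'); s=im[128:188,336:400]
S=cv2.resize(s,None,fx=9,fy=9,interpolation=cv2.INTER_CUBIC); cv2.imwrite('pics/ez.png',cv2.convertScaleAbs(S,alpha=1.1)); 
E
```

```text
(no output)
```

View pics/ez.png

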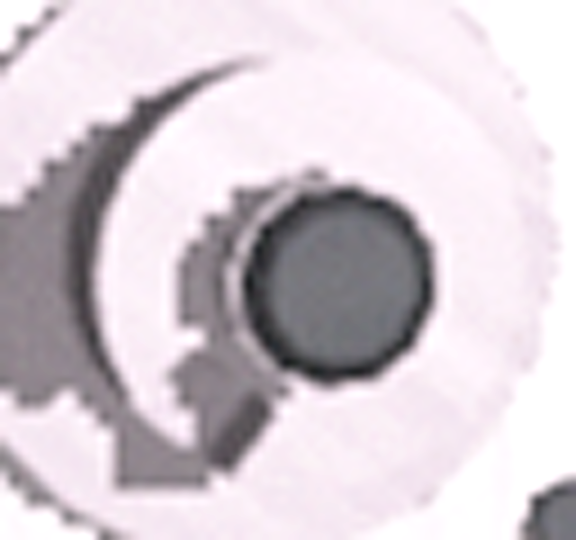

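The keyway's right wall runs from zoom (275,405) to (225,472), which puts the keyway about 0.95 rad from -x towards -y. I'll turn the hub to roughly that angle and take a second view of the spindle.

```bash
python3 - <<'E'
from h import *
np.set_printoptions(precision=1,suppress=True)
c=cam('wrist'); z=lambda x,y:(x/9+336,y/9+128); e=lambda x,y:(x/4+286,y/4+91)
print('end',atz(c,z(304,262),147),'shoulder',atz(c,e(312,258),107),'cover',atz(c,e(304,250),95),'nose',atz(c,e(350,272),165))
A,B=atz(c,z(275,405),147),atz(c,z(225,472),147); print(A,B,np.arctan2(-(B-A)[1],-(B-A)[0]))
for t in [.85,.9,.95,1]:
    print(t)
a,b=atz(c,e(70,490),12),atz(c,e(610,465),12);print('yaw',np.arctan2(*(b-a)[1::-1]))
E
python3 -m jog '[[5,14,0,0,0,-0.145],[5,14,0,0,0,0],[5,14,0,0,0,0],[5,14,0,0,0,0],[5,14,0,0,0,0],[0,0,0,0,0,-0.145],[0,0,0,0,0,-0.145],[0,0,0,0,0,-0.145],[0,0,0,0,0,-0.145],[0,0,0,0,0,-0.145],[0,0,0,0,0,0],[0,0,0,0,0,0]]'
python3 - <<'E'
from h import *
np.set_printoptions(precision=1,suppress=True)
o=bot.get_obs(); print(o['joint_positions'])
c,im=shot('wrist','f1.png')
u,v=map(int,proj(c,[558,-16,147])); u0,v0=max(u-55,0),max(v-50,0); s=im[v0:v0+100,u0:u0+110]; print(u,v,u0,v0,s.shape)
cv2.imwrite('pics/fc.png',cv2.resize(s,None,fx=6,fy=6,interpolation=cv2.INTER_CUBIC)[:,:,::-1])
E
```

```text
end [558.7 -14.1 147. ] shoulder [559.5 -14.5 107. ] cover [559.2 -13.2  95. ] nose [558.8 -14.6 165. ]
[556.7 -26.  147. ] [552.7 -31.6 147. ] 0.9476915655104463
0.85
0.9
0.95
1
yaw 0.04665070767454894
time: 8.05
tool_pos: [585.5, -43.0, 259.4]
tcp_rot: [-3.141, -0.0, 2.435]
contact_force: [-0.3, 0.2, -7.5]
grip_width: 53.6
finger_force: 30.0
[-0.2  0.4  1.3 -0.   1.4 -1.1]
321 188 266 138 (100, 110, 3)
```

View pics/fc.png

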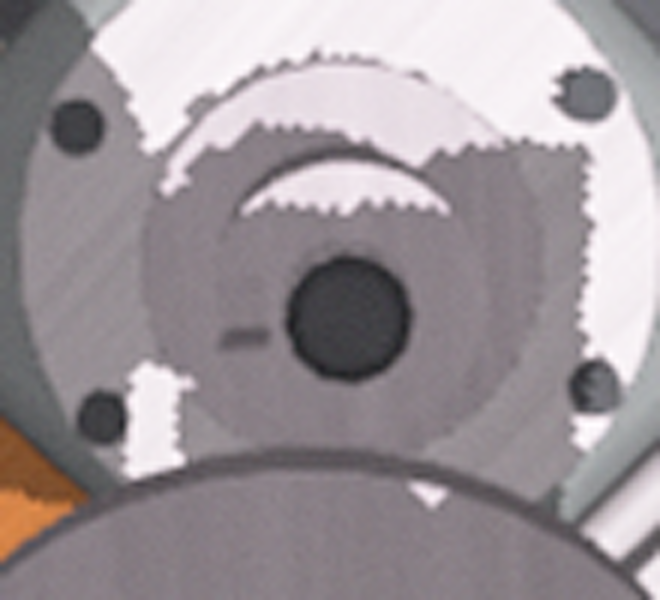

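The keyway's lower wall shows at crop (245,340), and the nose top at (348,318). The end circle is centred near (351,293), so the tab angle is nearly right.

```bash
python3 - <<'E'
from h import *
np.set_printoptions(precision=1,suppress=True)
o=bot.get_obs(); c=cam('wrist',o); e=lambda x,y:(x/6+266,y/6+138)
o1=dict(tool_pos=[518.8,-75.5,259.4],tcp_rot=[-3.141,0,1.57]); c1=cam('wrist',o1); e1=lambda x,y:(x/4+286,y/4+91)
print('end',atz(c,e(351,293),147),'nose',atz(c,e(348,318),165),'sh',atz(c,e(341,258),107))
print('tri nose',tri([ray(c,e(348,318)),ray(c1,e1(350,272))]))
A,B=atz(c,e(268,337),147),atz(c,e(220,346),147);print('key',np.arctan2(-(B-A)[1],-(B-A)[0]))
Rm=R.from_euler('xyz',o['tcp_rot']).as_matrix()
print(o['tool_pos'],(Rm.T@(np.array([559,-14.5,215])-o['tool_pos'])))
E
```

```text
end [558.7 -13.1 147. ] nose [558.8 -14.1 165. ] sh [558.2 -13.5 107. ]
tri nose [559.5 -14.5 158. ]
key 1.051428632620676
[585.5 -42.8 259.5] [38.5  4.4 44.5]
```

```bash
python3 -m jog '[[13,2,0,0,0,0],[13,2,0,0,0,0],[12,1,10,0,0,0],[0,0,30,0,0,0],[0,0,30,0,0,0],[0,0,22,0,0,0],[0,0,0,0,0,0],[0,0,0,0,0,0],[0,0,0,0,0,0]]'
python3 -m jog '[[0,0,3,0,0,0],[0,0,3,0,0,0],[0,0,2,0,0,0],[0,0,2,0,0,0],[0,0,2,0,0,0],[0,0,0,0,0,0],[0,0,0,0,0,0],[0,0,0,0,0,0]]'
```

```text
time: 9.0
tool_pos: [560.6, -13.6, 169.6]
tcp_rot: [3.14, 0.003, 2.441]
contact_force: [0.5, 0.1, -7.0]
grip_width: 53.7
finger_force: 30.0
time: 9.8
tool_pos: [559.7, -13.8, 155.7]
tcp_rot: [-3.142, -0.0, 2.441]
contact_force: [-0.5, 0.1, -7.3]
grip_width: 53.7
finger_force: 30.0
```

```bash
python3 -m jog '[[0,0,1,0,0,0],[0,0,1,0,0,0],[0,0,1,0,0,0],[0,0,1,0,0,0],[0,0,0,0,0,0],[0,0,0,0,0,0]]'
python3 -m jog '[[0,0,1,0,0,0],[0,0,1,0,0,0],[0,0,1,0,0,0],[0,0,1,0,0,0],[0,0,0,0,0,0],[0,0,0,0,0,0]]'
```

```text
time: 10.4
tool_pos: [559.6, -13.7, 151.6]
tcp_rot: [-3.142, -0.0, 2.441]
contact_force: [-0.7, -0.9, -7.2]
grip_width: 53.5
finger_force: 30.0
time: 11.0
tool_pos: [559.6, -13.7, 147.6]
tcp_rot: [-3.141, -0.0, 2.441]
contact_force: [-1.4, -0.3, -7.2]
grip_width: 53.7
finger_force: 30.0
```

```bash
python3 -m jog '[[0,0,1.5,0,0,0],[0,0,1.5,0,0,0],[0,0,1.5,0,0,0],[0,0,1.5,0,0,0],[0,0,1.5,0,0,0],[0,0,1.5,0,0,0],[0,0,1,0,0,0],[0,0,0,0,0,0],[0,0,0,0,0,0]]'
python3 -m jog '[[0,0,0.5,0,0,0],[0,0,0.5,0,0,0],[0,0,0.5,0,0,0],[0,0,0.5,0,0,0],[0,0,0,0,0,0],[0,0,0,0,0,0]]'
```

```text
time: 11.9
tool_pos: [559.6, -13.7, 137.5]
tcp_rot: [-3.141, -0.0, 2.441]
contact_force: [-2.8, -0.5, -8.0]
grip_width: 53.9
finger_force: 30.0
time: 12.5
tool_pos: [559.6, -13.7, 135.7]
tcp_rot: [-3.141, -0.0, 2.441]
contact_force: [-3.7, -0.9, -5.5]
grip_width: 53.3
finger_force: 30.0
```

```bash
python3 -m jog '[[0.3,-0.3,0,0,0,0],[0,0,0.5,0,0,0],[0,0,0.5,0,0,0],[0,0,0.5,0,0,0],[0,0,0,0,0,0],[0,0,0,0,0,0]]'
```

```text
time: 13.1
tool_pos: [559.6, -13.8, 134.2]
tcp_rot: [3.141, 0.0, 2.441]
contact_force: [-1.5, -0.1, -7.6]
grip_width: 54.0
finger_force: 30.0
```

```bash
python3 -m jog '[[0,0,0.5,0,0,0],[0,0,0.5,0,0,0],[0,0,0,0,0,0],[0,0,0,0,0,0]]'
```

```text
time: 13.5
tool_pos: [559.5, -13.8, 133.2]
tcp_rot: [3.141, 0.0, 2.441]
contact_force: [-0.2, 0.2, -7.3]
grip_width: 53.2
finger_force: 30.0
```

```bash
python3 -m jog '[[0,0,0.5,0,0,0],[0,0,0.5,0,0,0],[0,0,0,0,0,0],[0,0,0,0,0,0]]'
```

```text
time: 13.9
tool_pos: [559.4, -13.8, 132.3]
tcp_rot: [3.141, 0.0, 2.441]
contact_force: [-0.3, 1.1, -6.6]
grip_width: 54.0
finger_force: 30.0
```

```bash
python3 -m jog '[[0,0,0.5,0,0,0],[0,0,0.5,0,0,0],[0,0,0,0,0,0],[0,0,0,0,0,0]]'
```

```text
time: 14.3
tool_pos: [559.3, -13.8, 131.2]
tcp_rot: [3.142, 0.0, 2.441]
contact_force: [-0.1, 0.6, -7.5]
grip_width: 53.5
finger_force: 30.0
```

```bash
python3 -m jog '[[0,0,0.5,0,0,0],[0,0,0.5,0,0,0],[0,0,0.5,0,0,0],[0,0,0.5,0,0,0],[0,0,0,0,0,0],[0,0,0,0,0,0]]'
```

```text
time: 14.9
tool_pos: [559.3, -13.8, 129.2]
tcp_rot: [3.142, 0.0, 2.441]
contact_force: [0.5, -0.5, -7.6]
grip_width: 53.6
finger_force: 30.0
```

```bash
python3 -m jog '[[0,0,0.5,0,0,0],[0,0,0.5,0,0,0],[0,0,0.5,0,0,0],[0,0,0.5,0,0,0],[0,0,0,0,0,0],[0,0,0,0,0,0]]'
```

```text
time: 15.5
tool_pos: [559.3, -13.8, 127.2]
tcp_rot: [3.142, 0.0, 2.441]
contact_force: [-0.3, -0.2, -5.7]
grip_width: 53.7
finger_force: 30.0
```

```bash
python3 -m jog '[[0,0,0.5,0,0,0],[0,0,0.5,0,0,0],[0,0,0.5,0,0,0],[0,0,0.5,0,0,0],[0,0,0,0,0,0],[0,0,0,0,0,0]]'; python3 -c "
from plant import bot;print(bot.get_obs()['moment'])"
```

```text
time: 16.1
tool_pos: [559.3, -13.8, 125.2]
tcp_rot: [3.142, 0.0, 2.441]
contact_force: [0.6, -0.3, -6.2]
grip_width: 53.3
finger_force: 30.0
[ 0.04724142 -0.0573871   0.0061966 ]
```

The tab is in the keyway: the hub is well below the 12 mm level and the force is free. About 3 mm remain.

```bash
python3 -m jog '[[0,0,0.5,0,0,0],[0,0,0.5,0,0,0],[0,0,0.5,0,0,0],[0,0,0.5,0,0,0],[0,0,0,0,0,0],[0,0,0,0,0,0]]'
```

```text
time: 16.7
tool_pos: [559.3, -13.8, 123.2]
tcp_rot: [-3.142, 0.0, 2.441]
contact_force: [0.7, -0.1, -6.2]
grip_width: 53.5
finger_force: 30.0
```

```bash
python3 -m jog '[[0,0,0.5,0,0,0],[0,0,0.5,0,0,0],[0,0,0,0,0,0],[0,0,0,0,0,0]]'
```

```text
time: 17.1
tool_pos: [559.3, -13.8, 122.2]
tcp_rot: [-3.142, 0.0, 2.441]
contact_force: [0.5, -0.3, -8.4]
grip_width: 53.4
finger_force: 30.0
```

```bash
python3 -m jog '[[0,0,0.4,0,0,0],[0,0,0,0,0,0],[0,0,0,0,0,0]]'; python3 -m jog '[[0,0,0.3,0,0,0],[0,0,0,0,0,0],[0,0,0,0,0,0]]'
```

```text
time: 17.4
tool_pos: [559.3, -13.8, 122.1]
tcp_rot: [3.141, 0.0, 2.441]
contact_force: [-1.0, -0.2, -5.1]
grip_width: 53.6
finger_force: 30.0
time: 17.7
tool_pos: [559.3, -13.7, 121.9]
tcp_rot: [3.141, 0.0, 2.441]
contact_force: [-2.2, 0.9, 0.3]
grip_width: 53.9
finger_force: 30.0
```

Contact is at home height (122), so it is seated. I'll open, withdraw upward and check.

```bash
python3 -m jog '[[0,0,0,0,0,0],[0,0,0,0,0,0],[0,0,0,0,0,0],[0,0,0,0,0,0],[0,0,0,0,0,0],[0,0,0,0,0,0],[0,0,0,0,0,0],[0,0,0,0,0,0]]' 100
python3 -m jog '[[0,0,-10,0,0,0],[0,0,-30,0,0,0],[0,0,-40,0,0,0],[0,0,-40,0,0,0],[-20,0,-20,0,0,0],[-20,0,0,0,0,0],[0,0,0,0,0,0],[0,0,0,0,0,0],[0,0,0,0,0,0]]'
python3 - <<'E'
from h import *
np.set_printoptions(precision=1,suppress=True)
c,im=shot('wrist','g1.png'); c2,im2=shot('side'); u,v=map(int,proj(c2,[559,-14,120])); s=im2[v-60:v+60,u-60:u+60]
cv2.imwrite('pics/gc.png',np.hstack([cv2.resize(im[:360],(427,240)),cv2.resize(s,(240,240),interpolation=cv2.INTER_CUBIC)])[:,:,::-1])
E
```

```text
time: 18.5
tool_pos: [559.3, -13.8, 121.6]
tcp_rot: [3.142, 0.0, 2.441]
contact_force: [-0.3, 0.3, 0.6]
grip_width: 91.9
finger_force: 0.0
time: 19.4
tool_pos: [589.1, -39.1, 261.2]
tcp_rot: [-3.141, -0.001, 2.441]
contact_force: [0.5, 0.8, -0.2]
grip_width: 92.0
finger_force: 0.0
```

View pics/gc.png

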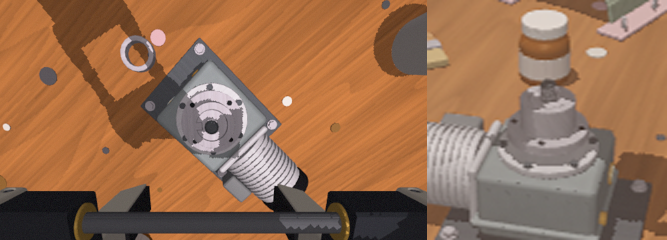

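The hub sits level on the shoulder at side crop (548,125), with only the nose above the collar. The gripper is clear and the spacer has not moved.

```bash
python3 -c "
from plant import bot;print(bot.close_job())"
```

```text
the job is handed in; nothing more can be done
None
```

I fitted the hub over the spindle with its tab in the keyway and its flange on the shoulder, let it go, and handed the job in at about 19 s; the hand-in gave no verdict.

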